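# Seat the gauge spacer against the sprung plunger of the setting jig

## Robot

A 6-joint arm with a two-finger parallel gripper is mounted at the origin on a cart in front of the work surface, level with it; the furniture and walls round the work are solid. World frame = base frame: x ahead of the robot, y to its left, z up, the work surface at z = 0. Lengths are in m, angles in rad, forces in N, time in s.
With the tool pointing down it reaches from about 0.325 to 0.9 m from the base axis. Payload 3.5 kg.
Tool frame: the origin (TCP) lies midway between the tips of the shut fingers; the grasp point (between the pads) lies 19 mm behind it; z points along the fingers, y is the line along which they close (so a half turn about z gives the same grasp; the last joint's range is limited). The gripper opens to 85 mm and grips with 20 to 120 N. Pads are 22 mm wide; open, the fingers measure 114 mm over their backs; the gripper's body (76 mm by 85 mm) begins 54 mm behind the grasp point. The pads swing forward as they close: fully open they stand 13 mm farther back than shut.
Start: joints at [-1.34, 0.276, -0.026, 1.268, 0, 1.467], TCP at [0.205, -0.591, 0.231] pointing down, gripper open.
Joint ranges: [-3.12, 3.12], [-0.85, 1.88], [-1.08, 1.24], [-1.95, 2.15], [-1.57, 1.53], [-3.14, 3.14]. Speed limits (rad/s): [2.57, 2.57, 3.14, 3.14, 3.14, 3.14].

## Interface

Orientations are given as a rotation vector (axis times angle).
In Python, from cell import bot, gripper_open, close, kin, snapshot, order gives the robot as it stands. Calls block until the motion is done:
- bot.reach(position, orientation): joint-space move of the TCP to a pose.
- bot.movel(position, rot=None, velocity=0.15, threshold=None): straight line of the TCP; rot=None keeps the orientation; velocity is the mean speed in m/s. With threshold (N) it stops when the force on the tool has changed by that much, and returns True; else False.
- bot.move_j(angles): joint-space move.
- gripper_open() and close(): open the fingers fully, or close them until they stop; the grip force is fixed at half the most.
- bot.pause(seconds).
- kin.inverse_kinematics(position, orientation): joint angles nearest the present ones, or None.
- snapshot(name): name is "side" or "top"; returns a dict with "img" (480x640x3 uint8, red, green, blue), "K" (3x3 intrinsics, pixels), "distortion" ([k1, k2, p1, p2, k3] as OpenCV has them; the pictures are not rectified), "rvec" (rotation vector, rad) and "tvec" (3), from world to camera coordinates, as OpenCV has them. Camera axes: x right, y down, z forward; pixel columns grow to the right and rows downward; lengths in m; the calibration is good to about 2 mm. A picture is of the moment at which its call begins. There is no depth.
A pose or a line that the arm cannot do raises bot.Unreachable and nothing moves.
- order.close_job(): hands the job in; it is judged then, once.
Readings, each from a call of its own:
- bot.get_t(): time.
- bot.get_qpos(): joint angles.
- bot.get_joint_velocities(): joint speeds.
- bot.get_tau(): joint torques, N m.
- bot.get_tool_pos(): TCP position.
- bot.get_tcp_rot(): TCP orientation.
- bot.get_wrist_force(): force on the tool from outside, world axes, zero at the start.
- bot.get_torque(): the same for the moment, N m.
- bot.get_width(): finger opening in m.
- bot.get_finger_force(): force on a finger pad.
Only numpy, scipy, OpenCV 4.12 (cv2) and the standard library are available. Lean on these libraries where they do the work, as an engineer would, in place of code of your own. Each camera call takes 0.05 s, during which the arm holds its last target. There are 200 camera calls.

## Task

On the small setting jig, swing the raised stop bar down across the rail until it rests in its catch. Then take the ground steel spacer block, lay it lengthwise on the jig's rail, centred and square, and push it along the rail against the sprung plunger until its end face is hard against the stop bar. Finish while still gripping the spacer and keeping it firmly pressed against the bar, and leave the other parts on the bench where they are.

Things in the scene. Friction and masses are not known exactly. Their poses are not given: they have to be found in the camera images.
- spacer_center (a point): Centre (8 mm above its underside) of the loose ground steel spacer: a plain rectangular bar with two small round holes in its top, 25 mm (x) by 46 mm (y, the long way) by 16 mm high (z), 0.11 to 0.22 kg. It lies flat on the left rear part of the bench, the only such block of this size; grip it across its 25 mm width. A fixed press tower 290 mm tall stands between it and the jig.
- stop_point (a point): Point on the jig: top of the rail, mid-width, directly below the closed stop bar's front face; 16 mm above the bench. x is level, the push direction (toward the plunger housing), y across the rail, z up. Seated, the spacer has its long side along x and its centre at x = -23, y = 0, z = +8 mm from here.
- jig: Small low metal jig fixed to the bench; origin on the bench 16 mm below stop_point, same axes. Base plate x = -68 to +52, y = -42 to +42 mm, 6 mm thick. The rail is a raised strip 18 mm wide, top 16 mm up, from x = -66 to +8 mm: the spacer overhangs it on both sides, and fingers may reach down beside it. With the bar down, only the plunger stands above the rail before x = -4 mm.
- bar_hinge (a point): Axis of the stop bar's hinge, at x = +4, y = +32, z = +14 mm from stop_point in the jig's axes. The axis is parallel to the jig's x, so the bar swings in the upright plane across the rail. Two cheeks beside it reach 22 mm above the rail's top.
- bar_tab (a point): Middle of the upper face of the finger tab (16x18 mm) at the bar's free end, 77 mm from the hinge axis and 5 mm above the bar's mid-line; moves with the bar. Closed, it lies 77 mm toward the jig's -y from the hinge, 19 mm above the rail's top, just beyond the catch (a slot between two cheeks, at y = -32 mm).
- stop_bar (a joint): Angle of the stop bar (steel, 8 mm thick, 10 mm high, 86 mm long from the hinge): 0 = level, down in its catch across the rail; grows as it is raised, to 1.5 rad. It starts raised, leaning toward its catch, stays where it is left (stiff hinge) and is pushed down with 1 to 2 N. Closed, its lower edge is 9 mm and its upper edge 19 mm above the rail.
- plunger (a joint): How far the sprung plunger is pushed in (m): 0 = fully out, its nose 12 mm in front of the stop bar's face, under the bar; 0.012 when the spacer meets the bar; at most 0.018. The spring pushes back with 4.5 N at first and 8 N at 12 mm; a push of 12 to 15 N in all keeps the spacer hard against the bar.
- plunger_nose (a point): Centre of the plunger's flat front face (14 mm wide, 7 mm high), 4.5 mm above the rail's top; moves with the plunger.
- insert: Bystander, loose, to be left alone: white plastic fixture insert, 30x44x18 mm; origin at the centre of its underside.
- relay: Bystander, loose, to be left alone: black relay lying on its side, 22x43x28 mm; origin at the centre of its underside.
- small_block: Bystander, loose, to be left alone: small steel pin block with two holes, 20x32x16 mm (smaller than the spacer); origin at the centre of its underside.
- white_connector: Bystander, loose, to be left alone: white connector housing, 16x43x17 mm; origin at the centre of its underside.
- tan_connector: Bystander, loose, to be left alone: tan connector housing, 16x39x17 mm; origin at the centre of its underside.
- shim: Bystander, loose, to be left alone: flat slotted aluminium shim plate, 28x40x8 mm; origin at the centre of its underside.
Mind the look-alikes: they are no part of the job. Leave any orange or purple look-alike of the part that bears spacer_center alone.

How it is judged:
By the outcome, as a careful person would: the job done as asked, in the order asked, and still so for the second after the job is handed in, while the arm keeps its last pose, push and grip.
It also fails if it takes over 64 s, if anything falls off the work surface, if the arm or the gripper's body presses on something with over 40 N, if the wrist force passes 120 N, or if a joint passes its speed limit or range.

## Working session

There is one attempt and no reset: what is moved stays moved. The work goes in short steps, each a Python script; the robot and the scene stay as the last script left them, time stands still between calls to the robot, and variables do not carry over. Pictures are saved under pics/ and viewed, at most 10 in all, crops included, and the job is handed in when it is done.

```bash
ls; mkdir -p pics
python3 - <<'E'
from cell import bot,snapshot
import cv2,numpy as np
for n in("side","top"):
    s=snapshot(n); cv2.imwrite(f"pics/{n}0.png",s["img"][:,:,::-1]); np.savez(f"{n}0.npz",**s)
    R=cv2.Rodrigues(np.array(s["rvec"]))[0]; print(n,s["K"],s["distortion"],-R.T@np.array(s["tvec"]).ravel(), R[2])
print(bot.get_t(),bot.get_tool_pos(),bot.get_tcp_rot())
E
```

```text
pics
side [[456.8660306    0.         318.77171244]
 [  0.         456.8660306  239.22556829]
 [  0.           0.           1.        ]] [-0.01264914  0.          0.          0.          0.        ] [0.76541927 0.75855519 0.70301961] [-0.24099552 -0.74039245 -0.62748719]
top [[445.16906866   0.         317.7601041 ]
 [  0.         445.16906866 232.80301025]
 [  0.           0.           1.        ]] [-0.05017426  0.          0.          0.          0.        ] [0.37945807 0.02282151 1.23879364] [ 0.13697441 -0.02155246 -0.99034009]
0.1 [ 0.20459097 -0.58982747  0.23026653] [-3.09599464e+00 -5.21483881e-01  2.73111470e-04]
```

View pics/top0.png

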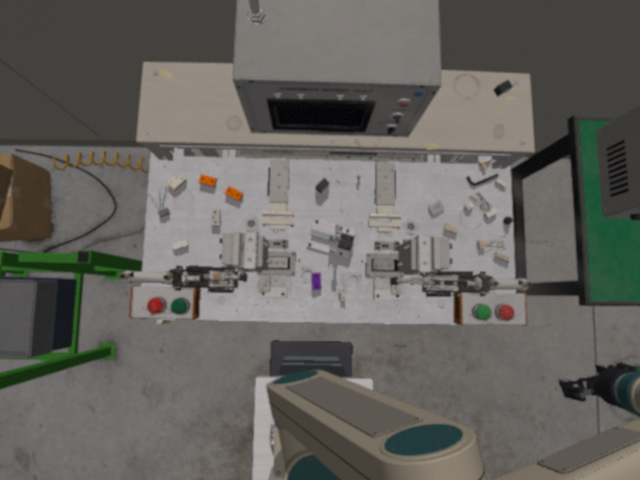

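View pics/side0.png

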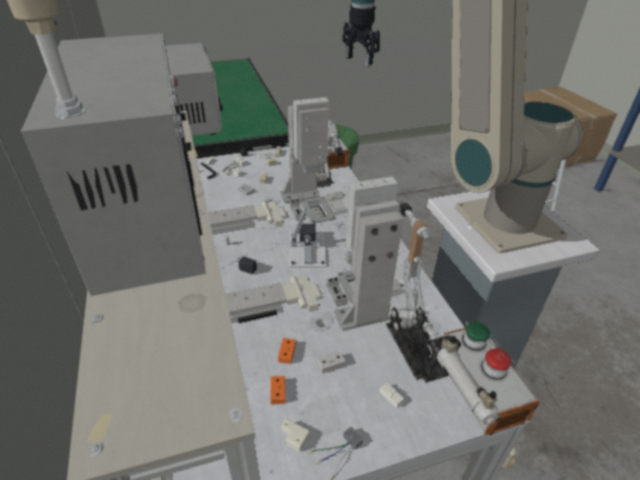

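The top view shows the probable spacer (grey, two holes) near (216,217), orange look-alikes at (208,181) and (234,194), and the jig near (332,242). In the side view the spacer is at (332,361) and the jig near (308,245). Next I'll look at enlarged crops.

```bash
cat > h.py <<'E'
import cv2,numpy as np
def crop(im,x,y,w,h,k): return cv2.resize(im[y:y+h,x:x+w],None,fx=k,fy=k,interpolation=cv2.INTER_CUBIC)
def ray(s,px):
    u=cv2.undistortPoints(np.array(px,float).reshape(-1,1,2),s["K"],s["distortion"]).reshape(-1,2)
    R=cv2.Rodrigues(np.array(s["rvec"],float))[0]; t=np.array(s["tvec"],float).ravel()
    return -R.T@t, np.c_[u,np.ones(len(u))]@R
def plane(s,px,z):
    c,d=ray(s,px); return c+d*((z-c[2])/d[:,2])[:,None]
def proj(s,P): return cv2.projectPoints(np.array(P,float).reshape(-1,3),np.array(s["rvec"],float),np.array(s["tvec"],float),s["K"],s["distortion"])[0].reshape(-1,2)
def tri(s1,p1,s2,p2):
    c1,d1=ray(s1,[p1]);c2,d2=ray(s2,[p2]);d1=d1[0]/np.linalg.norm(d1);d2=d2[0]/np.linalg.norm(d2)
    ab=np.linalg.lstsq(np.c_[d1,-d2],c2-c1,rcond=None)[0]; a=c1+ab[0]*d1;b=c2+ab[1]*d2
    return (a+b)/2,np.linalg.norm(a-b)
E
python3 - <<'E'
from h import *
t=cv2.imread("pics/top0.png");s=cv2.imread("pics/side0.png")
cv2.imwrite("pics/c1.png",np.vstack([np.hstack([crop(t,295,210,70,60,5),crop(t,170,190,70,60,5)]),np.hstack([crop(s,280,215,70,60,5),crop(s,295,325,70,60,5)])]))
E
```

```text
(no output)
```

View pics/c1.png

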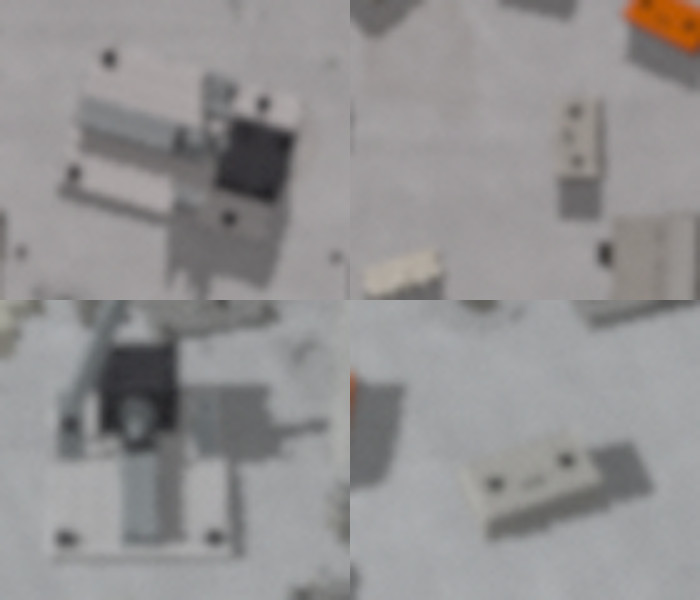

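```bash
cat > m.py <<'E'
from h import *
T=dict(np.load("top0.npz"));S=dict(np.load("side0.npz"))
def cen(s,p,r=2.6):
    g=cv2.cvtColor(s["img"],cv2.COLOR_RGB2GRAY).astype(float); y,x=np.mgrid[:480,:640]
    p=np.array(p,float)
    for _ in range(4):
        m=np.hypot(x-p[0],y-p[1])<r; ref=np.percentile(g[m],75); w=np.clip(ref-8-g,0,None)*m; p=np.array([(w*x).sum(),(w*y).sum()])/w.sum()
    return p
c=lambda ox,oy,x,y:(ox+(x+.5)/5-.5,oy+(y+.5)/5-.5)
E
python3 - <<'E'
from m import *
np.set_printoptions(precision=4,suppress=True)
th=[cen(T,c(295,210,*p)) for p in[(109,59),(73,174),(264,103),(230,218)]]
P=plane(T,th,.006);print("jig holes top\n",np.array(th),P, P.mean(0))
print([np.linalg.norm(P[a]-P[b]) for a,b in((0,1),(2,3),(0,2),(1,3))],P[2]-P[0],P[3]-P[1],P[1]-P[0])
sh=[cen(S,c(280,215,*p)) for p in[(67,238),(214,238)]];print("side",sh,plane(S,sh,.006))
a=[cen(T,c(170,190,*p),2) for p in[(225,110),(227,160)]];b=[cen(S,c(295,325,*p),2) for p in[(146,183),(218,159)]]
print("spacer",a,b);print(plane(T,a,.016),plane(S,b,.016))
for s,n,(x0,y0,w,h) in((T,"t",(205,205,22,25)),(S,"s",(312,345,40,30))):
    im=s["img"].astype(int);d=im[:,:,0]-im[:,:,2];print(n);print(d[y0:y0+h,x0:x0+w][::1] if n=="t" else "")
cv2.imwrite("pics/c2.png",np.hstack([crop(S["img"],285,180,50,72,8),crop(T["img"],325,205,40,58,10)[:576]])[:,:,::-1])
E
```

```text
jig holes top
 [[316.3475 221.2797]
 [309.1826 244.9609]
 [347.0664 230.8008]
 [340.3327 253.2673]] [[ 0.5825  0.0005  0.006 ]
 [ 0.5153  0.0193  0.006 ]
 [ 0.5574 -0.0861  0.006 ]
 [ 0.4938 -0.0679  0.006 ]] [ 0.5373 -0.0335  0.006 ]
[np.float64(0.06978972344148557), np.float64(0.06610859279884196), np.float64(0.0901791648575227), np.float64(0.0897278989023691)] [-0.0251 -0.0866  0.    ] [-0.0215 -0.0871  0.    ] [-0.0672  0.0187  0.    ]
side [array([292.8412, 262.3588]), array([322.75  , 262.0726])] [[ 0.5798 -0.0003  0.006 ]
 [ 0.514   0.0182  0.006 ]]
spacer [array([214.5502, 211.8754]), array([215.    , 221.7059])] [array([323.6164, 361.3973]), array([337.8465, 356.5731])]
[[0.6013 0.2846 0.016 ]
 [0.5736 0.2819 0.016 ]] [[0.5982 0.2849 0.016 ]
 [0.5702 0.2824 0.016 ]]
t
[[ 2  1  2  2  3  1  3  2  2  3  2  2  2  1  1  2  2  3  2  3  2  1]
 [ 1  2  2  3  2  2  2  3  1  3  2  2  3  3  2  2  2  2  2  2  2  2]
 [ 1  1  1  1  1  2  2  3  1  3  3  1  3  3  3  2  2  2  3  2  3  1]
 [ 1  1  1  3  2  2  3  2  4  2  2  4  4  5  4  2  1  2  2  2  3  2]
 [ 1  3  2  2  2  4  5  6  6  7  7  
[... 715 characters left out ...]
  3  2]
 [ 3  2  2  1  3  6 10 10 11 10 10 11 11 10  9  5  4  2  2  3  2  2]
 [ 2  1  2  1  3  5  9 10 11  9 10  9 12 10  8  5  3  2  3  2  3  3]
 [ 2  2  2  1  3  4  9 10 11 11  8 10 12 10  9  5  3  2  3  3  2  2]
 [ 2  2  2  3  2  5  9 12 10 10 10 10 11 10  9  5  3  2  2  3  3  3]
 [ 2  2  2  2  2  5  7  9 11 10 10 10  9 11  8  6  3  2  3  3  2  2]
 [ 1  2  2  2  4  4  6  8  8  8  8  7  7  7  6  4  3  2  3  3  2  2]
 [ 2  1  2  3  3  3  4  5  4  4  4  4  4  4  3  2  2  2  3  2  2  2]
 [ 4  2  1  3  2  3  2  2  2  4  3  2  1  1  0  3  3  3  2  2  3  3]
 [ 2  2  2  2  2  2  3  2  2  1  1  2  1  2  2  2  3  2  2  2  2  3]
 [ 2  3  2  2  3  3  3  1  1  1  2  1  2  3  2  3  2  1  1  3  3  3]]
s
```

View pics/c2.png

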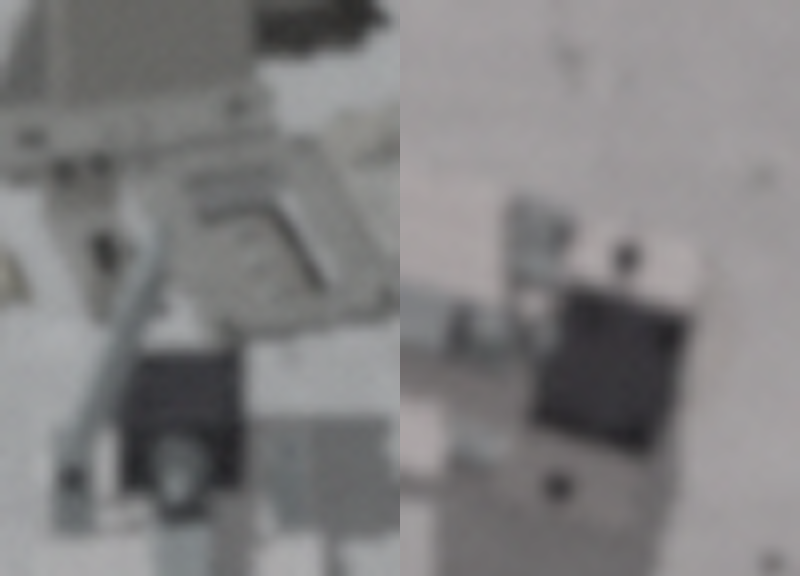

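The side crop shows the raised bar running from its hinge near px (294,234) up to its tip at about (304.5,209). The top crop shows the black housing to the right of the rail, with the hinge cheeks above-left of it. The corner holes give the yaw, so I'll refine the rail and plate edges with profiles along the jig axes.

```bash
cat >> m.py <<'E'
yaw=np.deg2rad(15.6); X=np.array([-np.sin(yaw),-np.cos(yaw),0]);Y=np.array([np.cos(yaw),-np.sin(yaw),0])
O0=np.array([.5373,-.0335,0])  # hole centre, top cam
def prof(s,O,axis,rng,lat,z):
    """mean gray along axis at height z, averaged over lat along the other axis"""
    o=Y if axis is X else X
    P=np.array([[O+axis*r+o*l+np.array([0,0,z]) for l in lat] for r in rng]); uv=proj(s,P).astype(np.float32)
    g=cv2.cvtColor(s["img"],cv2.COLOR_RGB2GRAY)
    return cv2.remap(g,uv[:,0].reshape(P.shape[:2]),uv[:,1].reshape(P.shape[:2]),cv2.INTER_LINEAR).astype(float).mean(1)
E
python3 - <<'E'
from m import *
np.set_printoptions(precision=0,suppress=True,linewidth=150)
mm=1e-3
for n,s in(("T",T),("S",S)):
    for lab,z,ax,a,b,l0,l1 in(("rail y",.016,Y,-30,30,-40,-15),("plate x y>0",.006,X,-70,-45,15,30),("plate x y<0",.006,X,-70,-45,-30,-15),("plate y-",.006,Y,-60,-30,-40,-15),("plate y+",.006,Y,30,60,-40,-15),("rail end x",.016,X,-70,-40,-5,5)):
        r=np.arange(a,b+1); print(n,lab,a); print(prof(s,O0,ax,r*mm,np.linspace(l0,l1,20)*mm,z))
# bar tip: ray of side px meets hinge plane
E
```

```text
T rail y -30
[163. 163. 162. 161. 159. 155. 150. 144. 138. 131. 124. 118. 115. 112. 110. 109. 108. 107. 106. 106. 106. 107. 110. 114. 118. 123. 126. 128. 129.
 130. 129. 129. 129. 129. 129. 131. 133. 136. 140. 144. 148. 152. 156. 159. 160. 161. 161. 161. 161. 161. 161. 162. 162. 162. 162. 162. 161. 160.
 159. 159. 158.]
T plate x y>0 -70
[159. 159. 159. 159. 159. 159. 160. 159. 159. 159. 159. 159. 158. 158. 158. 158. 159. 160. 161. 161. 160. 159. 157. 156. 155. 154.]
T plate x y<0 -70
[155. 155. 155. 155. 155. 155. 155. 155. 155. 155. 155. 155. 155. 155. 155. 155. 156. 156. 156. 154. 152. 149. 145. 141. 137. 134.]
T plate y- -60
[158. 158. 158. 158. 158. 157. 156. 154. 151. 147. 142. 135. 128. 121. 116. 113. 112. 115. 120. 127. 135. 142. 149. 155. 159. 160. 161. 162. 162.
 163. 163.]
T plate y+ 30
[159. 159. 159. 158. 159. 159. 160. 161. 162. 163. 163. 163. 163. 162. 161. 160. 160. 159. 158. 157. 157. 156. 156. 156. 156. 156. 156. 156. 156.
 156. 156.]
T rail end x -70
[157. 157. 157. 158. 158. 158. 159. 159. 160. 160. 160. 159. 159. 157. 154. 151. 147. 144. 140. 138. 136. 133. 132. 
[... 483 characters left out ...]
158. 158. 156. 153. 150. 149.]
S plate x y<0 -70
[160. 160. 160. 160. 159. 158. 157. 155. 153. 151. 149. 149. 149. 150. 152. 156. 160. 163. 163. 163. 163. 159. 155. 151. 147. 144.]
S plate y- -60
[162. 163. 162. 162. 161. 160. 159. 154. 149. 142. 133. 124. 118. 112. 113. 115. 121. 130. 138. 146. 153. 156. 158. 159. 159. 159. 161. 162. 164.
 165. 166.]
S plate y+ 30
[159. 159. 158. 159. 159. 161. 163. 166. 169. 171. 172. 172. 171. 169. 168. 167. 166. 166. 166. 165. 165. 164. 164. 164. 163. 163. 162. 162. 162.
 163. 163.]
S rail end x -70
[149. 149. 148. 148. 150. 152. 154. 152. 149. 147. 142. 136. 129. 124. 122. 119. 117. 119. 122. 124. 127. 129. 131. 133. 133. 134. 134. 134. 135.
 135. 135.]
```

```bash
cat >> m.py <<'E'
from scipy.spatial.transform import Rotation as Ro
SP=O0+.014*X+.0002*Y+np.array([0,0,.016]); H=SP+.004*X+.032*Y+np.array([0,0,.014])
def J(x,y,z): return SP+np.array([x,y,0])@np.array([X,Y,[0,0,1]])*1e-3+np.array([0,0,z*1e-3])
def down(ydir,tilt=0):
    """tool pointing down, closing axis along ydir"""
    y=np.array([ydir[0],ydir[1],0.]);y/=np.linalg.norm(y);z=np.array([0,0,-1.]);x=np.cross(y,z)
    return Ro.from_matrix(np.c_[x,y,z]).as_rotvec()
def barpt(th,rho,n): return H+(-np.cos(th)*rho+np.sin(th)*n)*Y+np.array([0,0,np.sin(th)*rho+np.cos(th)*n])
E
python3 - <<'E'
from m import *
from cell import bot,kin
np.set_printoptions(precision=3,suppress=True)
print("SP",SP,"H",H)
for s,px,n in((S,(304.6,208.7),"side"),(T,(333,238),"top?")):
    c,d=ray(s,[px]);d=d[0];k=((H-c)@X)/(d@X);p=c+k*d;v=p-H;print(n,v@X,v@Y,v[2],"ang",np.arctan2(v[2],-v@Y),np.hypot(v[2],v@Y))
for th in(.9,1,1.1,1.2,1.3): print(th,proj(S,barpt(th,86,0)/1 if 0 else barpt(th,.086,0)),proj(T,barpt(th,.086,0)))
print("tower tops L",plane(T,[(222,235),(266,235),(222,268),(266,268)],.29),"R",plane(T,[(410,235),(450,235),(410,268),(450,268)],.29))
for nm,p,y in(("bar",J(4,-46,22),X),("bar-",J(4,-46,22),-X),("high",J(4,30,120),X),("high-",J(4,30,120),-X),("place",J(-50,0,4),Y),("place-",J(-50,0,4),-Y),("pick",[.586,.2835,.003],[-.093,1]),("pick-",[.586,.2835,.003],[.093,-1])):
    for q in (kin.inverse_kinematics(p,down(y)),): print(nm,q)
E
```

```text
SP [ 0.534 -0.047  0.016] H [ 0.563 -0.059  0.03 ]
side -9.126867002544578e-17 -0.028223041783919198 0.08215358656820262 ang 1.239888084725678 0.08686628732457725
top? 1.9600118268870866e-18 0.003272957353912044 -0.2631817517363151 ang -1.5832317962739009 0.26320210237920955
0.9 [[315.773 213.963]] [[334.26 242.87]]
1 [[312.701 212.189]] [[335.141 240.064]]
1.1 [[309.402 210.668]] [[336.061 237.103]]
1.2 [[305.913 209.419]] [[337.009 234.021]]
1.3 [[302.272 208.458]] [[337.972 230.854]]
tower tops L [[0.502 0.207 0.29 ]
 [0.504 0.113 0.29 ]
 [0.431 0.204 0.29 ]
 [0.433 0.111 0.29 ]] R [[ 0.51  -0.198  0.29 ]
 [ 0.512 -0.286  0.29 ]
 [ 0.439 -0.197  0.29 ]
 [ 0.44  -0.284  0.29 ]]
bar [-0.211  0.23  -0.544  0.797  0.    -3.08 ]
bar- [-0.211  0.23  -0.544  0.797  0.     0.062]
high [-0.219  0.239 -0.286  1.046  0.    -3.088]
high- [-0.219  0.239 -0.286  1.046  0.     0.053]
place [-0.116  0.341 -0.435  0.795  0.     1.727]
place- [-0.116  0.341 -0.435  0.795  0.    -1.415]
pick [ 0.351  0.512 -0.204  0.854  0.     0.259]
pick- [ 0.351  0.512 -0.204  0.854  0.    -2.883]
```

Run:
```python
from m import *
from cell import kin
from scipy.optimize import least_squares
D=[]
for r in(.4,.5,.6,.7):
    for z in(.05,.2,.35):
        for t in(0,.4,.8):  # tool pitched outward
            zd=np.array([np.sin(t),0,-np.cos(t)]);y=np.array([0,1.,0]);q=kin.inverse_kinematics([r,0,z],Ro.from_matrix(np.c_[np.cross(y,zd),y,zd]).as_rotvec())
            if q is not None and abs(q[0])<.05 and abs(q[4])<.05: D.append((r,z,t,*q))
D=np.array(D)
def f(p):
    h,a,L1,L2,o,d=p; r,z,t=D[:,:3].T;b=D[:,4]-D[:,5]
    return np.r_[a+L1*np.sin(D[:,4])+L2*np.cos(b)+o*np.sin(b)+d*np.sin(t)-r, h+L1*np.cos(D[:,4])-L2*np.sin(b)+o*np.cos(b)-d*np.cos(t)-z]
s=least_squares(f,[.3,0,.4,.4,0,.25]);print(len(D),s.x,s.cost,D[0])
```

```text
Traceback (most recent call last):
IndexError: too many indices for array: array is 1-dimensional, but 2 were indexed
```

Run:
```python
from m import *
from cell import kin
from scipy.optimize import least_squares
D=[];e=.0633
for r in(.4,.5,.6,.7):
    for z in(.05,.2,.35):
        for t in(0,.4,.8):
            zd=np.array([np.sin(t),0,-np.cos(t)]);y=np.array([0,1.,0]);q=kin.inverse_kinematics([r,e,z],Ro.from_matrix(np.c_[np.cross(y,zd),y,zd]).as_rotvec())
            if q is not None and abs(q[4])<.1: D.append((r,z,t,*q))
D=np.array(D)
def f(p):
    h,a,L1,L2,o,d=p; r,z,t=D[:,:3].T;b=D[:,4]-D[:,5]
    return np.r_[a+L1*np.sin(D[:,4])+L2*np.cos(b)+o*np.sin(b)+d*np.sin(t)-r, h+L1*np.cos(D[:,4])-L2*np.sin(b)+o*np.cos(b)-d*np.cos(t)-z]
s=least_squares(f,[.3,0,.4,.4,0,.25]);print(len(D),s.x,s.cost,D[0])
```

```text
33 [2.29633704e-01 2.09579320e-04 5.47984473e-01 4.89955568e-01
 1.46423871e-02 3.93380355e-01] 1.169588567508789e-08 [ 0.4         0.05        0.         -0.00300072  0.07286539 -0.70328714
  0.79464379  0.         -0.00300072]
```

Run:
```python
from m import *
from cell import *
R=down(-X); p=np.array(bot.get_tool_pos())
close()
bot.movel([p[0],p[1],.40],velocity=.3)
q=H+.045*Y; bot.reach([q[0],q[1],.36],R)
bot.movel([q[0],q[1],H[2]+.085],velocity=.2)
print(bot.get_t(),bot.get_tool_pos(),bot.get_wrist_force())
for th in np.linspace(1.4,0,8):
    hit=bot.movel(barpt(th,.079,.007+.011*np.sin(th)),velocity=.1,threshold=20); print(round(th,2),hit,np.round(bot.get_wrist_force(),1))
    if hit: break
else:
    print(bot.movel(barpt(0,.079,-.004),velocity=.02,threshold=8),np.array(bot.get_tool_pos())-H,np.round(bot.get_wrist_force(),1))
print(bot.get_t())
s=snapshot("side");cv2.imwrite("pics/b.png",np.hstack([crop(s["img"],270,180,70,90,5),crop(snapshot("top")["img"],300,200,70,90,5)])[:,:,::-1])
```

```text
5.2917 [ 0.60790488 -0.07188184  0.11632919] [ 0.3701842  -0.17995006  1.22996241]
1.4 False [ 0.6 -0.3  0.6]
1.2 False [-0.7 -0.4  1.1]
1.0 False [ 0.7  0.4 -0.8]
0.8 False [-0.3 -0.2  0.4]
0.6 False [ 1.  -0.2  0.2]
0.4 False [ 0.6  0.4 -0. ]
0.2 False [ 0.7 -0.8  0.1]
0.0 False [-0.1 -0.3  0.4]
True [-0.07511844  0.02103613  0.00482793] [-0.1  0.1  6.8]
8.4583
```

View pics/b.png

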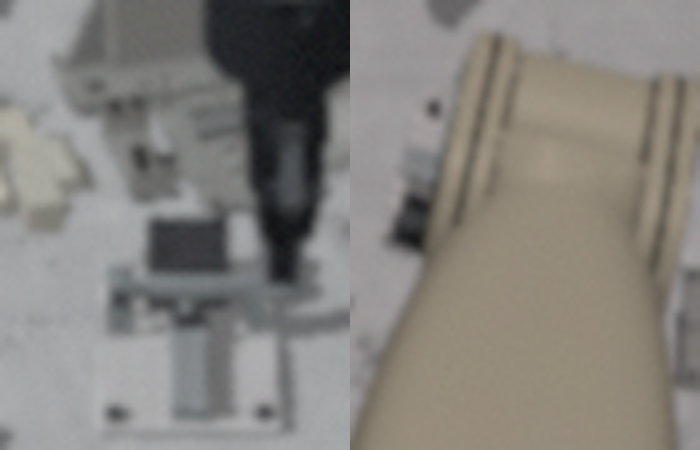

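The side view shows the bar level in its catch, with the fingertip on the tab near crop (283,275). Contact came at 4.8 mm above the hinge line, where 5 mm was expected. Now I'll pick the spacer.

Run:
```python
from m import *
from cell import *
p=np.array(bot.get_tool_pos()); bot.movel([p[0],p[1],.36],velocity=.35); gripper_open()
R=down([-.093,1]); c=[.586,.2835]
bot.reach([*c,.36],R); print(bot.get_t())
bot.movel([*c,.06],velocity=.3)
print(bot.movel([*c,.003],velocity=.08,threshold=10),bot.get_tool_pos(),bot.get_wrist_force())
close(); print(bot.get_width(),bot.get_finger_force(),bot.get_wrist_force(),bot.get_t())
bot.movel([*c,.05],velocity=.15); print(bot.get_width(),bot.get_wrist_force(),bot.get_t())
s=snapshot("side");np.savez("side1.npz",**s);cv2.imwrite("pics/g.png",crop(s["img"],285,290,90,90,6)[:,:,::-1])
```

```text
11.7
False [0.58631256 0.28363138 0.00312877] [-0.23586632  0.1668125  -0.23894285]
0.023008064372683445 60.869797468185425 [-0.04668861 -0.15582078  2.25094284] 14.2917
0.02335732015976071 [ 0.05181427 -0.52832354 -1.42760509] 14.7583
```

View pics/g.png

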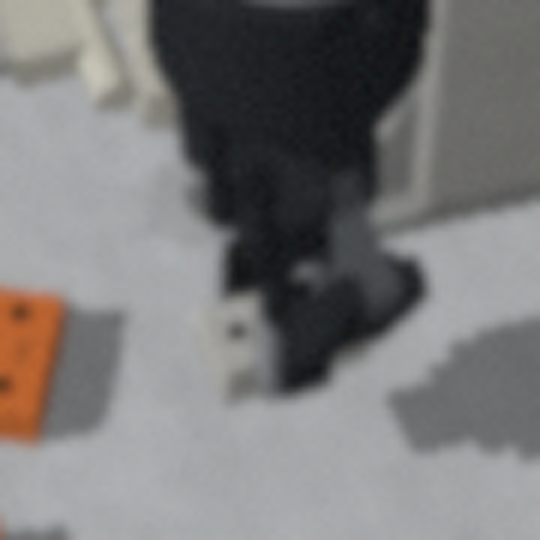

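The view shows the spacer held flat between the pads, one hole visible at about px (324.7,345). I'll carry it over the tower and hover just above the rail.

Run:
```python
from m import *
from cell import *
s1=dict(np.load("side1.npz")); print("hole",plane(s1,[(324.7,345)],.063))
p=np.array(bot.get_tool_pos()); bot.movel([p[0],p[1],.37],velocity=.35)
R=down(Y); a=J(-44,0,0); bot.reach([a[0],a[1],.37],R)
bot.movel([a[0],a[1],.08],velocity=.3); bot.movel([a[0],a[1],.024],velocity=.1)
print(bot.get_t(),bot.get_width(),np.array(bot.get_tool_pos())-a,bot.get_wrist_force(), Ro.from_rotvec(bot.get_tcp_rot()).as_matrix()[:,1]@np.c_[X,Y])
for n in("side","top"):
    s=snapshot(n);np.savez(f"{n}2.npz",**s)
s=dict(np.load("side2.npz"));t=dict(np.load("top2.npz"))
cv2.imwrite("pics/h.png",np.hstack([crop(s["img"],280,200,60,80,7),crop(t["img"],285,200,50,80,7)])[:,:,::-1])
```

```text
hole [[0.59736773 0.28541601 0.063     ]]
19.0083 0.023323796271686913 [ 6.82970338e-04 -9.82124817e-05  8.57864899e-03] [ 0.58435045 -0.5710097  -1.48285605] [2.33601887e-05 9.99999326e-01]
```

View pics/h.png

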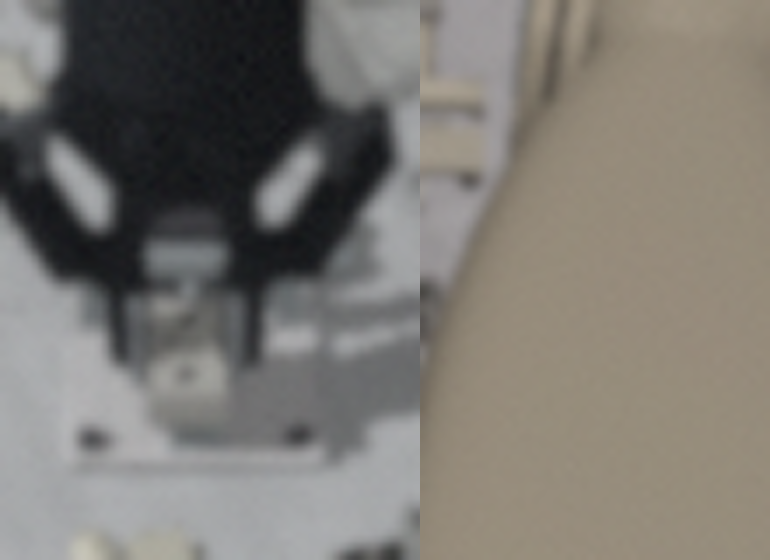

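Run:
```python
from m import *
np.set_printoptions(precision=1,suppress=True,linewidth=150)
s=dict(np.load("side2.npz")); zt=.0246-.0031+.016
P=(280+(186+.5)/7-.5,200+(374+.5)/7-.5)
h=cen(s,P,2);q=plane(s,[h],zt)[0];print(h,"hole jig xy mm",(q-SP)@X*1e3,(q-SP)@Y*1e3)
r=np.arange(-22,23);O=SP-[0,0,.016]
for l in((-.066,-.060),(-.064,-.058),(-.056,-.048)): print("spacer",l,prof(s,O,Y,r*1e-3,np.linspace(*l,8),zt))
r=np.arange(-85,-35);print(prof(s,O,X,r*1e-3,np.linspace(-.008,.008,9)-.001,zt))
# rail in reference side image, same frame
r=np.arange(-22,23);print("rail",prof(S,O,Y,r*1e-3,np.linspace(-.06,-.03,20),.016))
print("tcp yaw",0)
```

```text
[306. 253.] hole jig xy mm -61.601391301818126 1.5303084865291359
spacer (-0.066, -0.06) [108.  106.6 105.8 104.4 103.6 102.8 102.1 104.4 106.8 115.  123.4 133.8 144.9 151.6 154.9 157.2 157.4 157.6 154.  150.4 144.9 138.6 134.  130.8
 129.9 133.5 137.5 144.  150.  152.8 155.4 154.2 151.6 147.2 140.9 133.8 127.1 121.1 124.1 127.4 133.1 140.  146.2 153.1 159. ]
spacer (-0.064, -0.058) [102.8 100.2  99.   97.6  97.   96.6  97.2 101.  104.4 113.8 122.8 133.2 144.2 151.1 154.5 157.1 157.4 157.2 153.4 149.4 143.9 137.1 132.8 129.
 128.8 133.1 137.9 143.4 149.2 151.2 152.8 151.6 148.8 144.1 137.2 130.1 123.  115.2 117.1 119.8 124.1 130.2 135.6 141.9 147.5]
spacer (-0.056, -0.048) [ 78.5  65.   63.8  63.4  69.   76.9  83.8  90.4  96.   99.4 103.  110.6 118.1 126.1 134.1 138.8 139.8 140.2 137.6 135.1 132.8 130.4 128.8 127.2
 126.4 126.5 125.9 124.4 122.4 119.8 117.4 114.6 111.8 107.6 103.1  99.1  97.5  95.4  96.1  96.8  93.6  89.8  84.9  79.2  76.8]
[117.6 119.7 122.1 123.9 125.2 126.4 127.7 129.1 131.  132.8 134.9 137.6 140.3 142.8 145.1 147.2 149.4 150.  149.4 148.8 148.  146.9 145.7 144.7
 144.7 145.1 145.6 145.8 144.9 144.2 143.8 139.7 135.6 131.  126.4 121.1 115.9 110.9 107.7 104.4 101.2  99.6  99.   98.4  98.1  97.7  97.1  96.7
  96.7  97.3]
rail [140.1 131.7 123.2 115.7 112.3 109.2 107.7 106.6 106.  106.4 107.4 111.  114.5 120.2 126.  129.5 131.7 133.1 133.1 133.  132.6 132.2 132.4 132.8
 133.8 135.8 138.7 144.1 149.4 155.7 161.9 165.7 167.2 168.3 168.3 168.4 167.8 167.2 167.2 167.1 167.2 167.9 168.5 168.8 169.3]
tcp yaw 0
```

```bash
cat >> m.py <<'E'
def edges(s,O,lat,z,lo,hi):
    r=np.arange(lo,hi,.25);p=cv2.GaussianBlur(prof(s,O,Y,r*1e-3,lat,z)[:,None],(1,9),1.5).ravel();g=np.gradient(p);return r,g
E
python3 - <<'E'
from m import *
from cell import *
O=SP-[0,0,.016]
for a,b in((-.064,-.052),(-.052,-.04),(-.04,-.028),(-.028,-.018)):
    r,g=edges(S,O,np.linspace(a,b,12),.016,-14,14); lo=(r<-3);hi=(r>2)
    w=np.clip(g,0,None)**2; print(a,"rail edges",[round(float((w*r)[m].sum()/w[m].sum()),2) for m in(lo,hi)])
a=J(-41,-1.5,0); t=np.array([a[0],a[1],.024])
bot.movel(t,velocity=.03); bot.pause(.3); e=t-bot.get_tool_pos(); print("err mm",e*1e3,bot.get_wrist_force())
bot.movel(t+e,velocity=.03); bot.pause(.3); print((t-bot.get_tool_pos())*1e3,bot.get_t())
s=snapshot("side");np.savez("side3.npz",**s); zt=float(bot.get_tool_pos()[2])-.0031+.016
for l in((-.066,-.061),(-.062,-.057),(-.059,-.056)):
    r,g=edges(s,O,np.linspace(*l,8),zt,-20,18); print("spacer",l,[round(float((w*r)[m].sum()/w[m].sum()),2) for w,m in((np.clip(g,0,None)**2,r<-7),(np.clip(-g,0,None)**2,r>6))])
h=cen(s,proj(s,[J(-57.6,-1.3,zt*1e3-16)])[0],2);q=plane(s,[h],zt)[0];print(h,(q-SP)@X*1e3,(q-SP)@Y*1e3)
cv2.imwrite("pics/i.png",crop(s["img"],285,225,50,50,12)[:,:,::-1])
E
```

```text
-0.064 rail edges [-9.43, 6.44]
-0.052 rail edges [-8.95, 6.14]
-0.04 rail edges [-9.16, 6.21]
-0.028 rail edges [-9.43, 6.87]
err mm [-0.03407355 -0.01204109 -0.02888498] [-0.3941797   0.0219731  -2.01836058]
[ 0.04573918 -0.00010479  0.03518998] 20.2167
spacer (-0.066, -0.061) [-13.27, 9.92]
spacer (-0.062, -0.057) [-13.35, 10.22]
spacer (-0.059, -0.056) [-13.35, 10.38]
[307.2        252.13333333] -58.059336979157145 -1.0882173565043793
```

View pics/i.png

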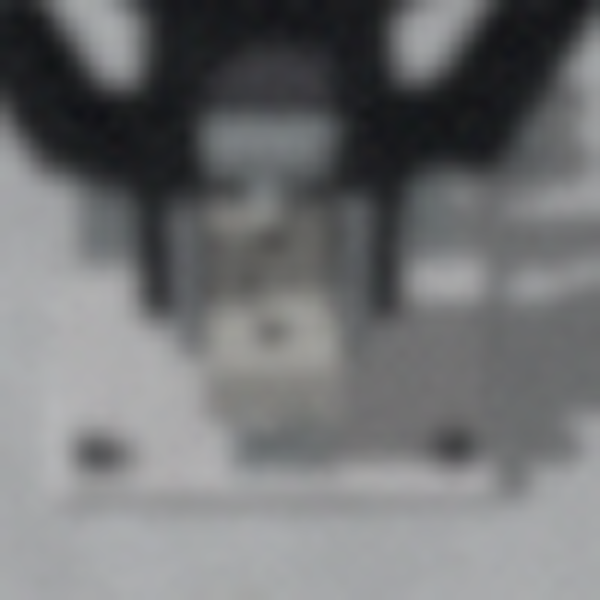

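The view shows the spacer centred over the rail end. Its edges measure −13.3 and +10.2 mm against rail edges of −9.2 and +6.3 mm, so both centre on about −1.5 mm. Now I'll lower it and push.

Run:
```python
from m import *
from cell import *
p=np.array(bot.get_tool_pos()); f0=np.array(bot.get_wrist_force())
hit=bot.movel([p[0],p[1],.0165],velocity=.015,threshold=4)
p=np.array(bot.get_tool_pos());f=np.array(bot.get_wrist_force());print("down",hit,p[2],f-f0,bot.get_t())
z=p[2]
def go(x,v,th):
    a=J(x,-1.5,0);h=bot.movel([a[0],a[1],z],velocity=v,threshold=th);bot.pause(.1)
    f=np.array(bot.get_wrist_force())-f0;t=np.array(bot.get_tool_pos())-SP;print(x,h,"x %.2f y %.2f z %.2f"%(t@X*1e3,t@Y*1e3,t[2]*1e3),"F x %.1f y %.1f z %.1f"%(f@X,f@Y,f[2]),round(bot.get_width(),4),round(bot.get_t(),2));return f@X
for x in(-38,-35,-32,-29,-26,-24,-23,-22):
    F=go(x,.03,10)
    if F<-9.5: break
```

```text
down True 0.019564088268469355 [-1.5666161   1.06580557  6.70048955] 20.65
-38 False x -37.56 y -1.25 z 3.59 F x 2.1 y -0.2 z 2.9 0.0232 21.01
-35 False x -35.12 y -1.36 z 3.61 F x -0.9 y -0.1 z 3.1 0.0232 21.36
-32 False x -31.93 y -1.52 z 3.61 F x -1.3 y -1.4 z 2.9 0.0236 21.71
-29 False x -29.83 y -1.53 z 3.60 F x -5.0 y -1.3 z 3.6 0.023 22.06
-26 False x -27.04 y -1.56 z 3.60 F x -5.3 y -1.0 z 2.5 0.0235 22.41
-24 False x -25.37 y -1.55 z 3.62 F x -6.1 y -1.1 z 2.3 0.0233 22.76
-23 False x -24.62 y -1.52 z 3.65 F x -7.2 y -0.3 z 3.1 0.0234 23.11
-22 False x -23.74 y -1.54 z 3.66 F x -6.4 y -1.0 z 1.8 0.0233 23.46
```

Run:
```python
from m import *
from cell import *
z=.01956;f0=np.array([-.39,.02,-2.0])
def go(x,v):
    a=J(x,-1.5,0);bot.movel([a[0],a[1],z],velocity=v,threshold=15);bot.pause(.25)
    F=np.mean([np.array(bot.get_wrist_force()) for _ in range(1)],0)-f0;t=np.array(bot.get_tool_pos())-SP;print(x,"x %.2f y %.2f z %.2f"%(t@X*1e3,t@Y*1e3,t[2]*1e3),"F x %.1f y %.1f z %.1f"%(F@X,F@Y,F[2]),round(bot.get_width(),4),round(bot.get_t(),2));return F@X
x=-21
while x<-10:
    if go(x,.02)<-13: break
    x+=1 if x<-18.5 else .5
```

```text
-21 x -22.87 y -1.54 z 3.66 F x -7.5 y 0.3 z 3.0 0.0238 23.96
-20 x -21.95 y -1.57 z 3.63 F x -8.1 y -0.8 z 3.9 0.0234 24.46
-19 x -21.08 y -1.59 z 3.65 F x -8.4 y 0.5 z 3.6 0.0232 24.96
-18 x -20.16 y -1.57 z 3.65 F x -7.8 y 0.2 z 2.7 0.0232 25.46
-17.5 x -19.78 y -1.54 z 3.68 F x -8.8 y -0.0 z 2.5 0.0238 25.96
-17.0 x -19.40 y -1.57 z 3.66 F x -8.6 y -0.1 z 3.2 0.0233 26.46
-16.5 x -19.40 y -1.56 z 3.68 F x -10.6 y -0.4 z 3.0 0.0233 26.96
-16.0 x -19.37 y -1.60 z 3.69 F x -11.8 y 0.6 z 2.2 0.0235 27.46
-15.5 x -19.35 y -1.56 z 3.73 F x -13.3 y -0.6 z 3.3 0.0232 27.96
```

The position stopped at −19.4 mm while the force kept climbing, so the spacer is against the bar. I'll add a slight extra press and verify.

Run:
```python
from m import *
from cell import *
f0=np.array([-.39,.02,-2.0]); a=J(-15.2,-1.5,0);bot.movel([a[0],a[1],.01956],velocity=.02)
F=[]
for _ in range(8): bot.pause(.15);F.append((np.array(bot.get_wrist_force())-f0)@X)
t=np.array(bot.get_tool_pos())-SP;print(np.round(F,1),t@X*1e3,t@Y*1e3,bot.get_torque(),bot.get_finger_force(),bot.get_t())
s=snapshot("side");cv2.imwrite("pics/j.png",crop(s["img"],280,205,60,60,10)[:,:,::-1])
```

```text
[-13.7 -13.4 -13.6 -14.1 -14.4 -12.6 -13.3 -13.4] -19.354306830034933 -1.6233697998204861 [ 2.75386721 -0.73555937 -0.03859281] 60.66689372062683 29.4083
```

View pics/j.png

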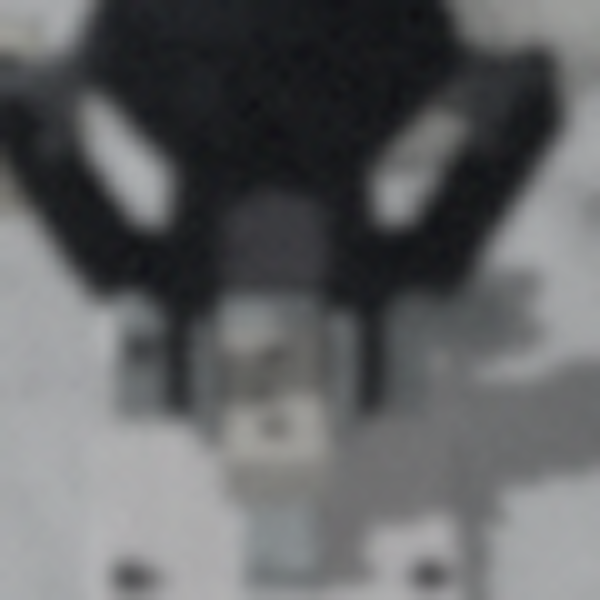

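The view shows the spacer on the rail, centred about x=276 with the rail at about 281. It lies straight against the closed bar at row ~310, still gripped and pressed at about 13.5 N. Handing in.

```bash
python3 -c "
from cell import order
print(order.close_job())"
```

```text
the job is handed in; nothing more can be done
None
```

I swung the stop bar down into its catch, laid the spacer centred on the rail and pushed it hard against the bar at about 13.5 N. I handed the job in at about 29 s with it still gripped and pressed; no verdict was returned.

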